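Hold the garnish station's lid at its marker

TASK

The lid of the steel garnish station is to be clamped part-open for service, so first take the steel measure off the lid and stand it upright, wholly on the square rubber bar mat. Then lift the lid until the pointer at its clamp screw lines up with the clip on the slotted quadrant plate, and hold it there, still, so that I can tighten the screw: the lid drops shut if let go, so finish while holding it at the clip. Do not tip the measure over, and leave the other things on the counter where they are.

Things in the scene. Friction and masses are not known exactly. Their poses are not given: they have to be found in the camera images.
- station: fixed stainless garnish station: box 200 mm deep (its x), 360 wide (its y), 132 high, hinged lid on top. Origin: centre of its underside on the counter; x points from its front (bar handle, robot side) to its back (hinge), y to the left seen from the robot, z up. The slotted quadrant plate stands upright along its right-hand end, 188 mm to -y of the origin, reaching 290 mm above the counter
- lid (a joint): angle (rad) of the station's lid about the hinge along its back edge: 0 = shut, growing as the front edge swings up and away from the robot; stop at 1.25. Steel plate 204 mm deep, 360 wide, 18 thick (top 150 mm above the counter when shut), 0.5 to 1 kg; the clamp screw is slack, so it falls shut when let go. Lined up when this equals clip
- clip (a joint): angle in rad at which the clip sits on the quadrant plate, measured as lid is (0 = level, growing upward); different each time, between 0.5 and 0.9; the clip stays put
- bar (a point): middle of the round steel bar handle, 48 mm clear of the lid's front edge: 12 mm in diameter, 170 mm long along the station's y, an arm at each end. 252 mm from the hinge line along the lid and 9 mm above the plane of its underside (through the hinge); 141 mm above the counter with the lid shut, free space below and on both sides
- hinge (a point): middle of the lid's hinge line, which runs along the station's y axis 132 mm above the counter, 100 mm behind the station's origin
- pointer (a point): tip of the dark pointer blade beside the brass clamp screw on the lid's right-hand end, 150 mm from the hinge line and 188 mm to -y of the middle; moves with the lid
- mark (a point): inner end of the black spring clip (14 mm wide, 40 mm long) pushed over the outer edge of the quadrant plate, also 150 mm from the hinge line: the pointer's tip coincides with it when they line up
- measure: plain straight stainless measure (small open tumbler), 56 mm in diameter, 100 mm tall, wall 2.5 mm, 0.1 to 0.17 kg, standing on the shut lid at the start (its foot 150 mm above the counter). Origin: centre of its underside, z up
- mat: square black ribbed rubber bar mat, 150 x 150 mm and 6 mm thick, fixed flat on the counter to the left or right of the station. Origin: centre of its underside; x and y along its sides
- lime: bystander: half a lime, cut face down, 46 mm across, 27 mm high, on the wooden cutting board (150 x 150 x 18 mm) that lies on the other side of the station from the mat. Origin: centre of its underside
- muddler: bystander: wooden muddler lying on the cutting board, 150 mm long, up to 30 mm wide. Origin: on its underside, its length along its own x from -70 to +80 mm
- tin: bystander: tall flared steel shaker tin, 90 mm across the mouth, 170 mm tall, beside the station. Origin: centre of its underside
- mug_a: bystander: heavy glass beer mug, 84 mm in diameter, 125 mm tall, handle along its own +y. Origin: centre of its underside
- mug_b: bystander: a second glass mug like it, in front of the station to the right. Origin: centre of its underside
- syrup: bystander: amber syrup bottle, 66 mm in diameter, 210 mm tall, beside the station to the left. Origin: centre of its underside
- spoon: bystander: steel bar spoon 240 mm long, lying in front of the station to the left. Origin: near its middle, length along its own x

How it is judged:
On the way, in this order (a step that is already met when the one before it is completed fails the run):
1. the measure stands upright and let go on the rubber mat (x of measure in the frame of mat between -0.048 and 0.048 m and y of measure in the frame of mat between -0.048 and 0.048 m and z of measure in the frame of mat below 0.01 m and angle between measure's own z axis and vertical below 0.12 rad and linear speed of measure below 0.03 m/s and contact force between the fingers and measure below 0.1 N), for 0.2 s.
2. the lid is held still by the gripper with its pointer at the clip (distance between pointer and mark below 0.009 m and velocity of joint lid between -0.06 and 0.06 rad/s and contact force between the fingers and lid above 1 N), for 0.3 s.
At the end, for the whole second after the job is handed in: the gripper's fingers hold the lid (more than 1 N on it) still, its pointer tip within 9 mm of the clip's inner end (about 3.4 degrees), and the measure stands upright, let go, with its centre within 48 mm of the mat's centre along both sides of the mat (all of step 1 and all of step 2); the arm keeps its last pose, push and grip.
It fails at once if the measure is tipped over (angle between measure's own z axis and vertical above 0.7 rad).
It fails at once if another thing on the counter is moved by more than 30 mm (distance of any of lime, muddler, tin, mug_a, mug_b, syrup, spoon from where it was at the start of the episode above 0.03 m).
It also fails if it takes over 58 s, if anything falls off the work surface, if the arm or the gripper's body presses on something with over 40 N, if the wrist force passes 120 N, or if a joint passes its speed limit or range.

ROBOT

A 6-joint arm with a two-finger parallel gripper is mounted at the origin on the work surface. World frame = base frame: x ahead of the robot, y to its left, z up, the work surface at z = 0. Lengths are in m, angles in rad, forces in N, time in s.
With the tool pointing down it reaches from about 0.25 to 0.725 m from the base axis. Payload 4 kg.
Tool frame: the origin (TCP) lies midway between the tips of the shut fingers; the grasp point (between the pads) lies 19 mm behind it; z points along the fingers, y is the line along which they close (so a half turn about z gives the same grasp; the last joint's range is limited). The gripper opens to 85 mm and grips with 20 to 120 N. Pads are 22 mm wide; open, the fingers measure 114 mm over their backs; the gripper's body (76 mm by 85 mm) begins 54 mm behind the grasp point. The pads swing forward as they close: fully open they stand 13 mm farther back than shut.
Start: joints at [1.291, 0.241, 0.005, 1.335, 0, 1.571], TCP at [0.138, 0.481, 0.231] pointing down, gripper open.
Joint ranges: [-2.72, 2.72], [-1.05, 1.87], [-1.09, 1.28], [-1.99, 2.15], [-1.42, 1.44], [-3.14, 3.14]. Speed limits (rad/s): [2.79, 2.79, 3.14, 3.14, 3.14, 3.14].

INTERFACE

Orientations are given as a unit quaternion [x, y, z, w].
In Python, from workcell import monitor, vision, job gives the robot as it stands.
- The arm moves only by the tool move_arm, never from a script. Its argument "moves" is a list that holds one entry, the list of rows, each a list of 5 numbers: the shift along the world's x, y, z in m, then the turn about the world's z in degrees, then the opening in per cent of the stroke, from 0 (shut) to 100 (fully open). In form: [[[x, y, z, turn, gripper], ...]]. A call has 1 to 5 rows; each row is the pose to reach, as a shift and turn from the pose commanded when the call began; what a row does not reach only later rows make up. A row lasts 1/8 s, in which the tool goes at most 62.5 mm and 10.7 degrees, less where a joint would pass 70% of its speed; a pose out of reach is approached as far as the arm can. A call with a gripper value outside its range is refused whole. The fingers move at their own pace and stop on an object; the grip force is fixed at half the most. Time passes only in rows, so rows that repeat a pose let the fingers close. It gives the time, the measured TCP pose, the force, the opening and the grip force at its end, in the units of the state.
- monitor.get_obs(): the state, without advancing time (a new reading comes with each control period).
- vision.camera(name): name is "side" or "top" or "wrist"; returns a dict with "color" (480x640x3 uint8, red, green, blue), "camera_matrix" (3x3 intrinsics, pixels), "eye" and "attitude" of the camera in the world; the wrist camera has in their place "hand_eye" (4x4, takes a point from camera to tool coordinates, whose origin is the TCP and whose axes are the flange's). Camera axes: x right, y up, looking along -z (the intrinsics and any distortion apply to the point x, -y, -z); pixel columns grow to the right and rows downward; lengths in m; the calibration is good to about 2 mm. A picture is of the moment at which its call begins: read the wrist's pose just before it. There is no depth.
- job.job_done(): hands the job in; it is judged then, once.
The state is a dict: "clock": time; "joint_pos": joint angles; "joint_vel": joint speeds; "tau": joint torques, N m; "eef_pos": TCP position; "tool_rot": TCP orientation; "ft_force": force on the tool from outside, world axes, zero at the start; "ft_torque": the same for the moment, N m; "grip_width": finger opening in m; "grasp_force": force on a finger pad.
Only numpy, scipy, OpenCV 4.12 (cv2) and the standard library are available. Lean on these libraries where they do the work, as an engineer would, in place of code of your own. Each camera call takes 0.05 s, during which the arm holds its last target. There are 200 camera calls.

## Working session

There is one attempt and no reset: what is moved stays moved. The work goes in short steps, Python scripts to look and compute and a tool call to move; the robot and the scene stay as the last step left them, time stands still between calls to the robot, and variables do not carry over. Pictures are saved under pics/ and viewed, at most 10 in all, crops included, and the job is handed in when it is done.

Besides the shell and the picture viewer there is one more tool, called after "Emit:" as name([rows], argument=value, ...), one row to a line, values as JSON. move_arm: Moves the arm, as the interface text tells. Its arguments: {"type":"object","properties":{"moves":{"type":"array","items":{"type":"array","items":{"type":"array","items":{"type":"number"}}}}},"required":["moves"]}

```bash
mkdir -p pics; cat > h.py <<'E'
import numpy as np, cv2
from scipy.spatial.transform import Rotation as R
from workcell import monitor, vision, job
def rot(a):
    a=np.array(a,float)
    return a if a.shape==(3,3) else R.from_quat(a).as_matrix()
def ray(c,u,v):
    K=np.array(c['camera_matrix']); d=np.linalg.inv(K)@[u,v,1]
    return np.array(c['eye'],float), rot(c['attitude'])@(d*[1,-1,-1])
def onz(c,u,v,z):
    e,d=ray(c,u,v); return e+d*(z-e[2])/d[2]
def proj(c,p):
    q=rot(c['attitude']).T@(np.array(p)-c['eye'])*[1,-1,-1]
    w=np.array(c['camera_matrix'])@q; return w[:2]/w[2]
def two(c1,p1,c2,p2):
    (a,d),(b,e)=ray(c1,*p1),ray(c2,*p2)
    s=np.linalg.lstsq(np.c_[d,-e],b-a,rcond=None)[0]
    x,y=a+d*s[0],b+e*s[1]; return (x+y)/2,np.linalg.norm(x-y)
E
python3 - <<'E'
from h import *
import pickle
for n in('top','side'):
    c=vision.camera(n); cv2.imwrite(f'pics/{n}0.png',c['color'][:,:,::-1]); pickle.dump(c,open(n+'.pkl','wb'))
    print(n,{k:v for k,v in c.items() if k!='color'})
print(monitor.get_obs())
E
```

```text
top {'camera_matrix': array([[510.01257682,   0.        , 307.48960038],
       [  0.        , 510.01257682, 239.14233569],
       [  0.        ,   0.        ,   1.        ]]), 'eye': array([ 0.44049005, -0.00581642,  1.304778  ]), 'attitude': array([ 0.02472965, -0.02826929, -0.70166936,  0.71151205])}
side {'camera_matrix': array([[513.63386194,   0.        , 315.35661956],
       [  0.        , 513.63386194, 239.87110825],
       [  0.        ,   0.        ,   1.        ]]), 'eye': array([0.45842216, 0.93472467, 0.83659296]), 'attitude': array([-0.02256257,  0.43967957,  0.89751325, -0.02535301])}
{'clock': 0.1, 'joint_pos': array([1.29098080e+00, 2.41346028e-01, 3.88515631e-03, 1.33521587e+00,
       1.60207774e-05, 1.57079548e+00]), 'joint_vel': array([-9.04453835e-04, -1.45636811e-03,  2.60485269e-03,  2.32507834e-05,
        3.67728023e-04,  5.70067967e-04]), 'tau': array([ 3.25571591e-04, -3.73138118e+01,  2.53010881e+01,  1.09013767e-02,
        3.35369032e-05, -6.03428134e-06]), 'eef_pos': array([0.13793   , 0.48001687, 0.2305078 ]), 'tool_rot': array([ 1.39451303e-01,  9.90228484e-01, -9.29902474e-04, -1.39045977e-04]), 'ft_force': array([ 0.16492385, -0.11923438,  0.21638519]), 'ft_torque': array([-0.03638186,  0.02619194, -0.00127195]), 'grasp_force': 0.0, 'grip_width': 0.08526995186209746}
```

View pics/top0.png

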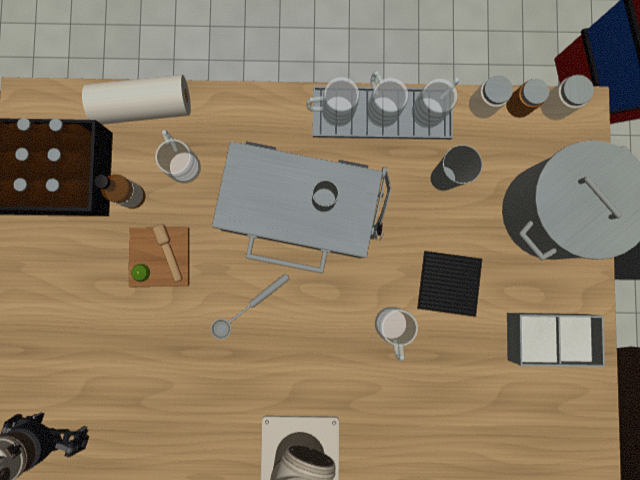

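View pics/side0.png

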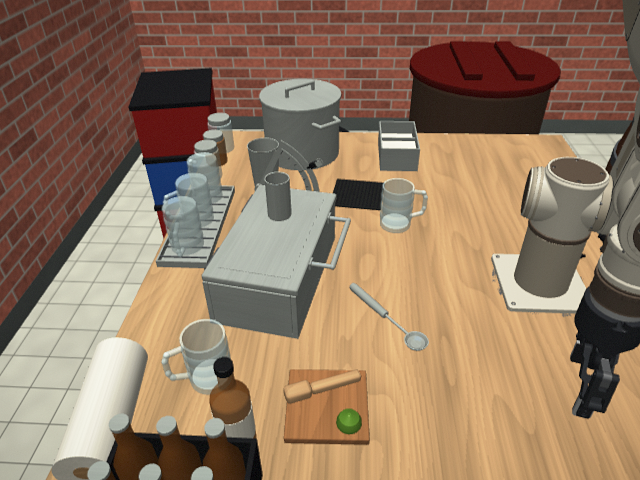

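The top view shows the lid with corners near (231,143), (387,169), (365,256) and (214,228). The bar runs from (248,258) to (325,270), the measure's rim is near (325,187), the mat's centre is near (450,283), and the quadrant is near (380,205). I'll zoom in to refine these.

```bash
python3 - <<'E'
from h import *
import pickle
t=pickle.load(open('top.pkl','rb'));s=pickle.load(open('side.pkl','rb'))
a=cv2.resize(t['color'][130:290,205:405],None,fx=4,fy=3.75,interpolation=cv2.INTER_CUBIC)
a=cv2.resize(t['color'][135:285,205:405],None,fx=4,fy=4,interpolation=cv2.INTER_CUBIC)
cv2.imwrite('pics/tz.png',a[:,:,::-1])
b=cv2.resize(s['color'][130:280,195:395],None,fx=4,fy=4,interpolation=cv2.INTER_CUBIC)
cv2.imwrite('pics/sz.png',b[:,:,::-1])
g=t['color'].max(2); m=np.zeros_like(g); m[235:330,405:495]=(g[235:330,405:495]<60)
m=cv2.morphologyEx(m,cv2.MORPH_CLOSE,np.ones((5,5)))
c=max(cv2.findContours(m,0,1)[0],key=cv2.contourArea); r=cv2.minAreaRect(c); print(r)
print('mat',onz(t,*r[0],.006)); bx=[onz(t,*p,.006) for p in cv2.boxPoints(r)]; print(np.array(bx).round(4),[np.linalg.norm(bx[i]-bx[i-1]).round(4) for i in range(4)])
L=[onz(t,*p,.15) for p in[(231,143),(387,169),(365,256),(214,228)]];print(np.array(L).round(3),[np.linalg.norm(L[i]-L[i-1]).round(3) for i in range(4)])
B=[onz(t,*p,.141) for p in[(248,258),(325,270)]];print('bar',B,np.linalg.norm(B[0]-B[1]))
print('meas',onz(t,325,187,.25)); print('mugb',onz(t,393,323,.125), onz(t,450,160,.17))
E
```

```text
((449.5231018066406, 283.3153991699219), (58.42035675048828, 58.04825210571289), 7.125016689300537)
mat [ 0.43063162 -0.37409643  0.006     ]
[[ 0.366  -0.2911  0.006 ]
 [ 0.5122 -0.3098  0.006 ]
 [ 0.4958 -0.4578  0.006 ]
 [ 0.3498 -0.4378  0.006 ]] [np.float64(0.1477), np.float64(0.1474), np.float64(0.1489), np.float64(0.1474)]
[[ 0.747  0.168  0.15 ]
 [ 0.691 -0.191  0.15 ]
 [ 0.491 -0.142  0.15 ]
 [ 0.55   0.202  0.15 ]] [np.float64(0.2), np.float64(0.364), np.float64(0.207), np.float64(0.349)]
bar [array([0.4829009 , 0.12401812, 0.141     ]), array([ 0.45800758, -0.05190529,  0.141     ])] 0.17767589637441114
meas [ 0.62956435 -0.04565706  0.25      ]
mugb [ 0.33905715 -0.20987381  0.125     ] [ 0.70975558 -0.33066097  0.17      ]
```

View pics/tz.png

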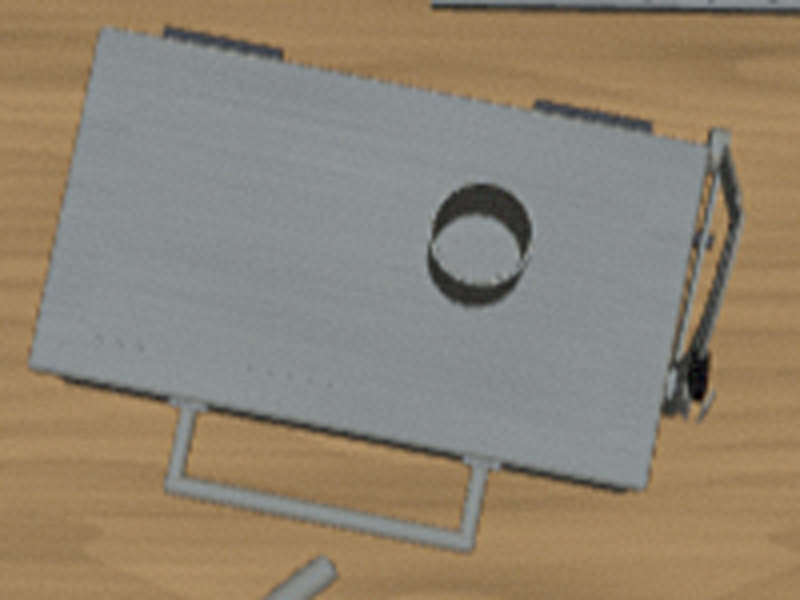

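View pics/sz.png

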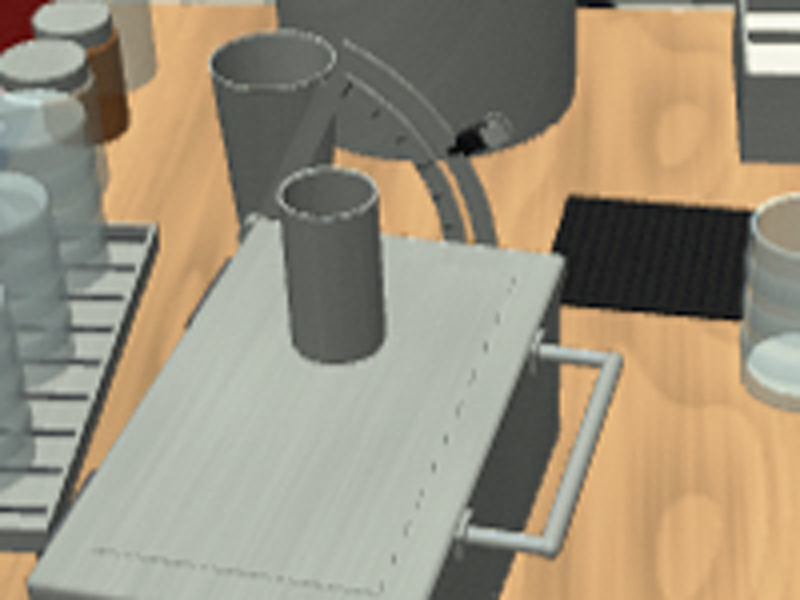

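The zooms show these points:
- **Measure's rim:** centre at about (482,234) in the top crop and (329,194) in the side crop.
- **Lid corners (top crop):** (103,28), (707,147), (645,490) and (30,368).
- **Bar (top crop):** from about (172,487) to (465,544).
- **Clip:** inner end at about (450,152) in the side crop.

```bash
python3 - <<'E'
from h import *
import pickle
t=pickle.load(open('top.pkl','rb'));s=pickle.load(open('side.pkl','rb'))
T=lambda x,y:((x+.5)/4-.5+205,(y+.5)/4-.5+135)
S=lambda x,y:((x+.5)/4-.5+195,(y+.5)/4-.5+130)
m,e=two(t,T(482,234),s,S(329,194)); print('meas',m,e, onz(t,*T(482,234),.25))
L=np.array([onz(t,*T(*p),.15) for p in[(103,28),(707,147),(645,490),(30,368)]]);print(L.round(3),[np.linalg.norm(L[i]-L[i-1]).round(3) for i in range(4)])
B=[two(t,T(*p),s,S(*q)) for p,q in[((172,487),(552,548)),((466,544),(614,360))]];print('bar',B)
Bz=np.array([onz(t,*T(*p),.141) for p in[(172,487),(466,544)]]);print(Bz.round(4),np.linalg.norm(Bz[0]-Bz[1]))
v=L[0]+L[3]-L[1]-L[2]; v/=np.linalg.norm(v); ux=np.array([v[1],-v[0],0]); print('yaw deg',np.degrees(np.arctan2(ux[1],ux[0])), 'bar yaw',np.degrees(np.arctan2(*(Bz[1]-Bz[0])[1::-1]))) 
C=L.mean(0); # lid centre is 204 deep: front edge 204 from hinge
H=C+ux*.102; H[2]=.132; bar=H-ux*.252+[0,0,.009]
H2=Bz.mean(0)+ux*.252; print('hinge',H,H2,'bar',bar,Bz.mean(0))
H=(H+H2)/2; H[2]=.132; np.savez('st.npz',H=H,ux=ux,v=v)
for nm,c,p in(('side',s,S(450,152)),('side2',s,S(482,130)),('top',t,T(697,365))):
    o,d=ray(c,*p); P0=H-.188*v; q=o+d*((P0-o)@v)/(d@v); r=q-P0; a=-r@ux
    print(nm,q,'rad',np.hypot(a,r[2]),'ang',np.arctan2(r[2],a))
P0=H-.188*v
for a in(.5,.6,.7,.8,.9):
  for rr in(.15,.19):
    p=P0+rr*(-ux*np.cos(a)+[0,0,np.sin(a)]); x=proj(s,p);y=proj(t,p); print(a,rr,(x-[195,130])*4,(y-[205,135])*4)
E
```

```text
meas [ 0.61839449 -0.04616449  0.24575629] 0.0020644881607647086 [ 0.61664139 -0.04606231  0.25      ]
[[ 0.75   0.17   0.15 ]
 [ 0.686 -0.178  0.15 ]
 [ 0.488 -0.144  0.15 ]
 [ 0.553  0.206  0.15 ]] [np.float64(0.2), np.float64(0.354), np.float64(0.2), np.float64(0.356)]
bar [(array([0.48745811, 0.12525394, 0.13839595]), np.float64(0.0015186339455595644)), (array([ 0.45755072, -0.04316706,  0.13901326]), np.float64(0.002117925370898598))]
[[ 0.4866  0.125   0.141 ]
 [ 0.4565 -0.0431  0.141 ]] 0.17072844656445813
yaw deg -10.442918497018788 bar yaw -100.16494818169569
hinge [ 0.71942505 -0.00515247  0.132     ] [ 0.7193556 -0.0047447  0.141    ] bar [0.47159918 0.040524   0.141     ] [0.47152974 0.04093178 0.141     ]
side [ 0.5624047  -0.16718125  0.20447736] rad 0.1444745361841757 ang 0.5255187638204319
side2 [ 0.54212749 -0.16344398  0.22223706] rad 0.17129398831557632 ang 0.5548272048220714
top [ 0.55459632 -0.1657421   0.20084689] rad 0.14969138867644172 ang 0.47791133050850876
0.5 0.15 [459.00482278 152.46987499] [696.75543791 360.62416013]
0.5 0.19 [514.36995275 130.93250966] [689.85041318 421.33435675]
0.6 0.15 [446.07391828 132.75602556] [702.91602717 343.93929961]
0.6 0.19 [498.07127539 105.40757178] [697.73659728 400.5808944 ]
0.7 0.15 [431.09747969 113.87022561] [709.40117833 324.79899169]
0.7 0.19 [479.05308193  80.90207144] [706.09902638 376.45700259]
0.8 0.15 [414.22806207  96.04948517] [716.13730946 303.37358204]
0.8 0.19 [457.50811296  57.74084257] [714.84172949 349.15813568]
0.9 0.15 [395.64855948  79.52117932] [723.04253416 279.88101806]
0.9 0.19 [433.67372871  36.23753586] [723.85465    318.95365801]
```

Emit:
move_arm([
  [[0.02,-0.02,0.06,-10,100],[0.05,-0.06,0.1,-20,100],[0.09,-0.1,0.11,-30,100],[0.13,-0.14,0.11,-40,100],[0.17,-0.18,0.11,-50,100]],
])

```text
clock: 0.72
eef_pos: [0.309, 0.2992, 0.3414]
tool_rot: [0.547, 0.837, 0.0, 0.0]
ft_force: [0.8, 0.5, -0.6]
grip_width: 0.0852
grasp_force: 0.0
```

Emit:
move_arm([
  [[0.04,-0.045,0,-10,100],[0.08,-0.09,0,-20,100],[0.12,-0.13,0,-30,100],[0.16,-0.175,0,-34.4,100],[0.2,-0.22,0,-34.4,100]],
])

```text
clock: 1.35
eef_pos: [0.509, 0.0789, 0.3409]
tool_rot: [0.769, 0.64, -0.0, -0.0]
ft_force: [0.2, 0.5, -0.4]
grip_width: 0.0859
grasp_force: 0.0
```

Emit:
move_arm([
  [[0.036,-0.042,0,0,100],[0.072,-0.084,0,0,100],[0.1085,-0.125,0,0,100],[0.1085,-0.125,-0.02,0,100],[0.1085,-0.125,-0.05,0,100]],
])

```text
clock: 1.98
eef_pos: [0.6175, -0.0456, 0.29]
tool_rot: [0.769, 0.639, 0.0, 0.0]
ft_force: [0.8, 0.7, -1.2]
grip_width: 0.0853
grasp_force: 0.0
```

```bash
python3 - <<'E'
from h import *
c=vision.camera('wrist'); cv2.imwrite('pics/w1.png',c['color'][:,:,::-1]); print(c['hand_eye'],c['camera_matrix']); print(monitor.get_obs()['eef_pos'])
E
```

```text
[[ 5.60964971e-04  9.46331741e-01  3.23196412e-01  8.26145333e-02]
 [ 9.99999809e-01 -6.15041591e-04  6.51879640e-05 -3.28127208e-04]
 [ 2.60468675e-04  3.23196313e-01 -9.46331905e-01 -1.43544914e-01]
 [ 0.00000000e+00  0.00000000e+00  0.00000000e+00  1.00000000e+00]] [[355.58308766   0.         315.90938245]
 [  0.         355.58308766 237.72969533]
 [  0.           0.           1.        ]]
[ 0.61493965 -0.04500474  0.28469064]
```

View pics/w1.png

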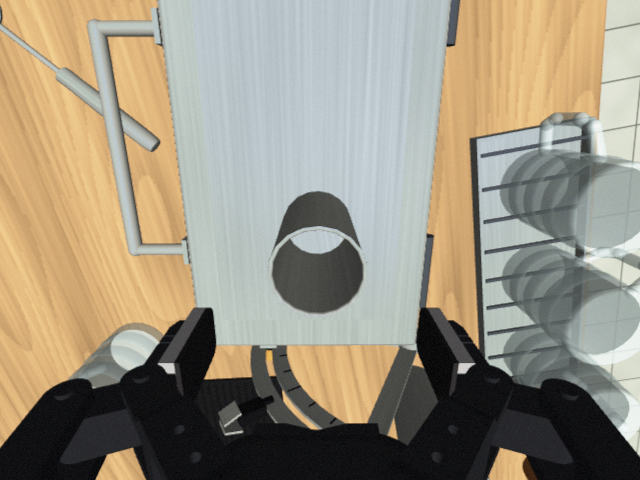

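The wrist view shows the rim centre at (317,270). That is midway between the fingers and within 3 mm of the tool axis. I'll descend and grip.

Emit:
move_arm([
  [[0,0,-0.03,0,100],[0,0,-0.06,0,100],[0,0,-0.093,0,100],[0,0,-0.093,0,100],[0,0,-0.093,0,40]],
])

```text
clock: 2.65
eef_pos: [0.6172, -0.0444, 0.1997]
tool_rot: [0.768, 0.64, 0.001, 0.0]
ft_force: [0.8, 0.4, -0.6]
grip_width: 0.0699
grasp_force: 0.0
```

Emit:
move_arm([
  [[0,0,0,0,0],[0,0,0,0,0],[0,0,0,0,0],[0,0,0,0,0],[0,0,0,0,0]],
])

```text
clock: 3.28
eef_pos: [0.618, -0.0445, 0.2009]
tool_rot: [0.768, 0.64, 0.002, 0.002]
ft_force: [1.1, -0.3, 5.3]
grip_width: 0.0561
grasp_force: 64.0
```

Emit:
move_arm([
  [[0,0,0.01,0,0],[0,0,0.03,0,0],[0,0,0.06,0,0],[-0.02,0,0.07,0,0],[-0.05,0,0.07,0,0]],
])

```text
clock: 3.9
eef_pos: [0.5669, -0.0445, 0.2694]
tool_rot: [0.768, 0.64, 0.001, 0.001]
ft_force: [-1.8, -0.4, -1.1]
grip_width: 0.0558
grasp_force: 63.9
```

Emit:
move_arm([
  [[-0.04,0,0,0,0],[-0.08,0,0,0,0],[-0.12,-0.01,0,0,0],[-0.15,-0.03,0,0,0],[-0.15,-0.07,0,0,0]],
])

```text
clock: 4.53
eef_pos: [0.4143, -0.1139, 0.2691]
tool_rot: [0.768, 0.641, 0.0, -0.0]
ft_force: [0.7, -0.1, -1.6]
grip_width: 0.0559
grasp_force: 64.0
```

Emit:
move_arm([
  [[0,-0.05,0,0,0],[0.003,-0.1,0,0,0],[0.006,-0.15,0,0,0],[0.01,-0.2,0,0,0],[0.014,-0.23,0,0,0]],
])

```text
clock: 5.15
eef_pos: [0.43, -0.3466, 0.2682]
tool_rot: [0.769, 0.639, -0.0, -0.0]
ft_force: [0.5, 0.4, -0.5]
grip_width: 0.0557
grasp_force: 64.0
```

Emit:
move_arm([
  [[0,-0.02,0,0,0],[0,-0.029,-0.03,0,0],[0,-0.029,-0.08,0,0],[0,-0.029,-0.12,0,0],[0,-0.029,-0.135,0,0]],
])

```text
clock: 5.78
eef_pos: [0.4289, -0.3721, 0.1307]
tool_rot: [0.768, 0.64, -0.0, -0.003]
ft_force: [-0.6, 0.7, -1.6]
grip_width: 0.0557
grasp_force: 64.1
```

```bash
python3 - <<'E'
from h import *
o=monitor.get_obs();print(o['eef_pos'],o['ft_force'])
for n in('side','top'):
    c=vision.camera(n); u,v=proj(c,[.4306,-.374,.06]).astype(int); im=c['color'][v-50:v+50,u-60:u+60]
    globals()[n]=cv2.resize(im,None,fx=3.3,fy=4*.825,interpolation=2)
cv2.imwrite('pics/p2.png',np.hstack([side,top])[:,:,::-1])
E
```

```text
[ 0.428946   -0.37209667  0.13067673] [-0.63433257  0.67232122 -1.56319337]
```

View pics/p2.png

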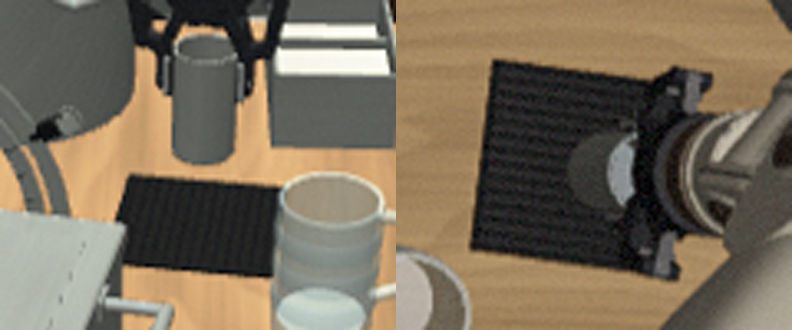

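The side view shows the measure still held upright above the mat, and its offset in both views is what its height would produce. I'll lower it.

Emit:
move_arm([
  [[0,0,-0.03,0,0],[0,0,-0.055,0,0],[0,0,-0.067,0,0],[0,0,-0.071,0,0],[0,0,-0.073,0,0]],
])

```text
clock: 6.5
eef_pos: [0.4314, -0.3741, 0.0615]
tool_rot: [0.768, 0.64, 0.0, 0.001]
ft_force: [-0.7, 0.2, -1.7]
grip_width: 0.0557
grasp_force: 64.1
```

Emit:
move_arm([
  [[0,0,-0.001,0,0],[0,0,-0.002,0,0],[0,0,-0.002,0,0]],
])

```text
clock: 6.88
eef_pos: [0.4307, -0.3735, 0.0585]
tool_rot: [0.768, 0.64, 0.0, 0.0]
ft_force: [-0.4, -0.1, -0.7]
grip_width: 0.0558
grasp_force: 64.1
```

Emit:
move_arm([
  [[0,0,-0.001,0,0],[0,0,-0.002,0,0],[0,0,-0.002,0,0]],
])

```text
clock: 7.25
eef_pos: [0.4307, -0.3736, 0.0568]
tool_rot: [0.768, 0.64, -0.0, 0.0]
ft_force: [-1.4, 0.5, 3.4]
grip_width: 0.0556
grasp_force: 64.3
```

Contact is confirmed by +3.4 N at the expected height. I'll release and rise.

Emit:
move_arm([
  [[0,0,0,0,40],[0,0,0,0,100],[0,0,0,0,100],[0,0,0,0,100],[0,0,0,0,100]],
])

```text
clock: 7.88
eef_pos: [0.4306, -0.3734, 0.0561]
tool_rot: [0.768, 0.64, 0.0, -0.0]
ft_force: [-0.5, -0.0, -0.2]
grip_width: 0.0855
grasp_force: 0.0
```

Emit:
move_arm([
  [[0,0,0,0,100],[0,0,0.02,0,100],[0,0,0.06,0,100],[0,0,0.11,0,100],[0,0,0.16,0,100]],
])

```text
clock: 8.5
eef_pos: [0.4304, -0.3733, 0.2177]
tool_rot: [0.768, 0.64, -0.0, -0.0]
ft_force: [0.5, -0.4, 0.6]
grip_width: 0.0854
grasp_force: 0.0
```

Emit:
move_arm([
  [[-0.03,0.03,0.02,0,100],[-0.05,0.08,0.02,0,100],[-0.05,0.14,0.02,0,100],[-0.05,0.2,0.02,0,100],[-0.05,0.26,0.02,0,100]],
])

```text
clock: 9.12
eef_pos: [0.3803, -0.1118, 0.2366]
tool_rot: [0.769, 0.64, 0.0, 0.0]
ft_force: [1.0, 2.7, -0.2]
grip_width: 0.0853
grasp_force: 0.0
```

Emit:
move_arm([
  [[0,0.05,0,0,100],[0.03,0.1,0,0,100],[0.06,0.14,0,0,100],[0.091,0.154,0,0,100],[0.091,0.154,0,0,100]],
])

```text
clock: 9.75
eef_pos: [0.473, 0.0419, 0.2359]
tool_rot: [0.768, 0.641, 0.0, 0.0]
ft_force: [-0.3, -1.5, 0.9]
grip_width: 0.0851
grasp_force: 0.0
```

```bash
python3 - <<'E'
from h import *
o=monitor.get_obs();print(o['eef_pos'])
w=vision.camera('wrist');c=vision.camera('side'); b=cv2.resize(c['color'][130:280,240:440],(533,400),interpolation=2)
cv2.imwrite('pics/p3.png',np.hstack([cv2.resize(w['color'],(267,200))[:, :],np.zeros((200,1,3),np.uint8)])[:,:,::-1])
im=np.zeros((400,800,3),np.uint8); im[:, :533]=b; im[:200,533:]=cv2.resize(w['color'],(267,200)); cv2.imwrite('pics/p3.png',im[:,:,::-1])
E
```

```text
[0.47303278 0.04189712 0.23585723]
```

View pics/p3.png

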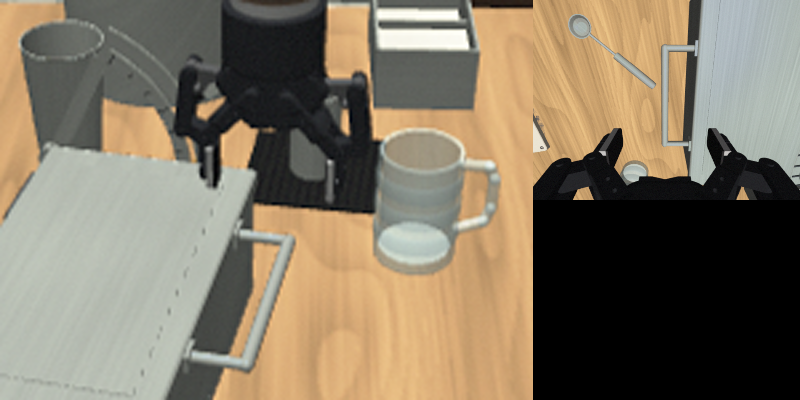

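The measure stands on the mat and the bar is centred between the fingers. I need to narrow the opening first so the back finger clears the lid edge, then descend and grip.

Emit:
move_arm([
  [[-0.001,-0.001,0,0,40],[-0.001,-0.001,0,0,40],[-0.001,-0.001,-0.02,0,40],[-0.001,-0.001,-0.05,0,40],[-0.001,-0.001,-0.08,0,40]],
])

```text
clock: 10.48
eef_pos: [0.4705, 0.0391, 0.156]
tool_rot: [0.769, 0.64, 0.001, 0.0]
ft_force: [-0.3, -0.0, -1.0]
grip_width: 0.0341
grasp_force: 0.0
```

Emit:
move_arm([
  [[0,0,-0.02,0,40],[0,0,-0.032,0,40],[0,0,-0.032,0,40],[0,0,-0.032,0,0],[0,0,-0.032,0,0]],
])

```text
clock: 11.1
eef_pos: [0.4724, 0.0393, 0.1255]
tool_rot: [0.769, 0.64, 0.001, 0.002]
ft_force: [2.0, -1.0, 0.3]
grip_width: 0.0099
grasp_force: 58.4
```

Emit:
move_arm([
  [[0,0,0,0,0],[0,0,0,0,0],[0,0,0,0,0],[0,0,0,0,0]],
])

```text
clock: 11.6
eef_pos: [0.4724, 0.0393, 0.1255]
tool_rot: [0.769, 0.64, 0.001, 0.001]
ft_force: [4.8, -2.7, 4.6]
grip_width: 0.0097
grasp_force: 58.7
```

Emit:
move_arm([
  [[0.001,0,0.0126,0,0],[0.002,-0.0005,0.025,0,0],[0.004,-0.001,0.0376,0,0],[0.0067,-0.001,0.05,0,0],[0.01,-0.002,0.062,0,0]],
])

```text
clock: 12.22
eef_pos: [0.4812, 0.0377, 0.1856]
tool_rot: [0.768, 0.64, 0.0, -0.0]
ft_force: [7.4, -1.5, -6.5]
grip_width: 0.0099
grasp_force: 58.3
```

Emit:
move_arm([
  [[0.0037,-0.0005,0.012,0,0],[0.008,-0.0015,0.0239,0,0],[0.013,-0.0025,0.0354,0,0],[0.0185,-0.0033,0.0467,0,0],[0.0185,-0.0033,0.0467,0,0]],
])

```text
clock: 12.85
eef_pos: [0.4985, 0.0345, 0.232]
tool_rot: [0.768, 0.64, -0.001, -0.001]
ft_force: [1.9, -0.5, -5.3]
grip_width: 0.0101
grasp_force: 58.7
```

```bash
python3 - <<'E'
from h import *
import pickle
o=monitor.get_obs();print(o['eef_pos'],o['ft_force'],o['grasp_force'])
st=np.load('st.npz');H,ux,v=st['H'],st['ux'],st['v']
c=vision.camera('side'); t=vision.camera('top'); pickle.dump((c,t),open('l.pkl','wb'))
a=cv2.resize(c['color'][120:220,250:350],(600,600),interpolation=2);cv2.imwrite('pics/l1.png',a[:,:,::-1])
for th in(.4,.45,.5,.55,.6): 
    p=H-.188*v+.15*(-ux*np.cos(th)+[0,0,np.sin(th)]); print(th,((proj(c,p)+.5-[250,120])*6-.5).round(0))
E
```

```text
[0.49846234 0.0345197  0.23204025] [ 1.93116156 -0.49544964 -5.28327261] 58.72344732284546
0.4 [377. 322.]
0.45 [369. 306.]
0.5 [361. 291.]
0.55 [352. 276.]
0.6 [342. 262.]
```

View pics/l1.png

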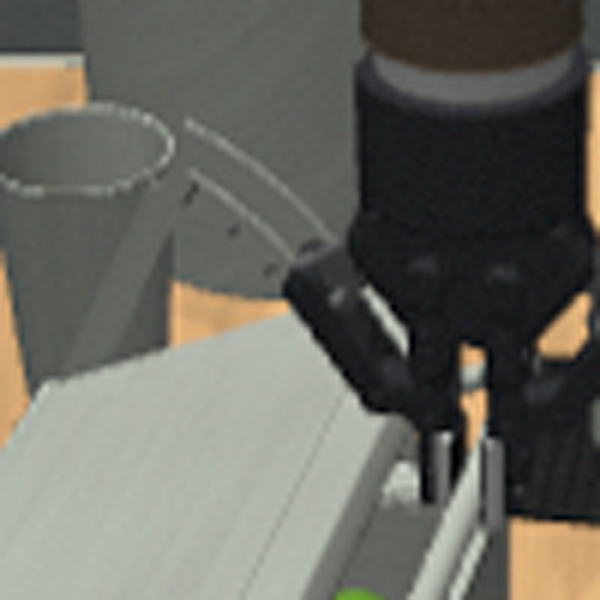

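The side view shows the lid raised, but the gripper hides the clip. I'll measure the clip from the initial side and wrist pictures, and check the current top view for the pointer.

```bash
python3 - <<'E'
from h import *
import pickle
st=np.load('st.npz');H,ux,v=st['H'],st['ux'],st['v']
s0=pickle.load(open('side.pkl','rb'));t0=pickle.load(open('top.pkl','rb'));c,t=pickle.load(open('l.pkl','rb'))
w=cv2.imread('pics/w1.png')[:,:,::-1]
def z(im,x,y,n,f): return cv2.resize(im[y:y+n,x:x+n],(f*n,f*n),interpolation=2)
im=np.zeros((600,800,3),np.uint8)
im[:300,:300]=z(s0['color'],300,150,30,10)
im[:300,300:600]=z(t0['color'],365,215,30,10)
im[300:600,:300]=z(w,205,375,75,4)
im[300:600,300:600]=z(t['color'],355,200,50,6)
im[:200,600:800]=z(s0['color'],285,130,50,4)
cv2.imwrite('pics/clip.png',im[:,:,::-1])
he=np.array([[5.6e-4,.94633174,.3231964,.0826145],[1,-6.15e-4,6.5e-5,-3.28e-4],[2.6e-4,.3231963,-.9463319,-.143545],[0,0,0,1]])
Rt=R.from_quat([.7685,.6395,0,0]).as_matrix()
W=dict(camera_matrix=np.array([[355.583,0,315.909],[0,355.583,237.73],[0,0,1]]),eye=Rt@he[:3,3]+[.6175,-.0455,.288],attitude=Rt@he[:3,:3])
pickle.dump(W,open('W.pkl','wb'))
for a in(.5,.55,.6,.65):
  for r in(.15,.19):
    p=H-.188*v+r*(-ux*np.cos(a)+[0,0,np.sin(a)])
    f=lambda c,o,k:((proj(c,p)+.5-o)*k-.5).round(0)
    print(a,r,'s0',f(s0,[300,150],10),'t0',f(t0,[365,215],10)+[300,0],'w',f(W,[205,375],4)+[0,300],'t',f(t,[355,200],6)+[300,300])
E
```

```text
0.5 0.15 s0 [102. 186.] t0 [446. 106.] w [253. 390.] t [448. 453.]
0.5 0.19 s0 [240. 132.] t0 [429. 258.] w [ 52. 467.] t [437. 545.]
0.55 0.15 s0 [ 87. 161.] t0 [454.  86.] w [268. 415.] t [452. 441.]
0.55 0.19 s0 [221. 100.] t0 [439. 233.] w [ 66. 503.] t [443. 530.]
0.6 0.15 s0 [ 70. 136.] t0 [462.  64.] w [285. 440.] t [457. 428.]
0.6 0.19 s0 [200.  68.] t0 [449. 206.] w [ 84. 540.] t [449. 513.]
0.65 0.15 s0 [ 52. 112.] t0 [470.  41.] w [305. 465.] t [462. 414.]
0.65 0.19 s0 [177.  37.] t0 [459. 177.] w [106. 578.] t [455. 496.]
```

View pics/clip.png

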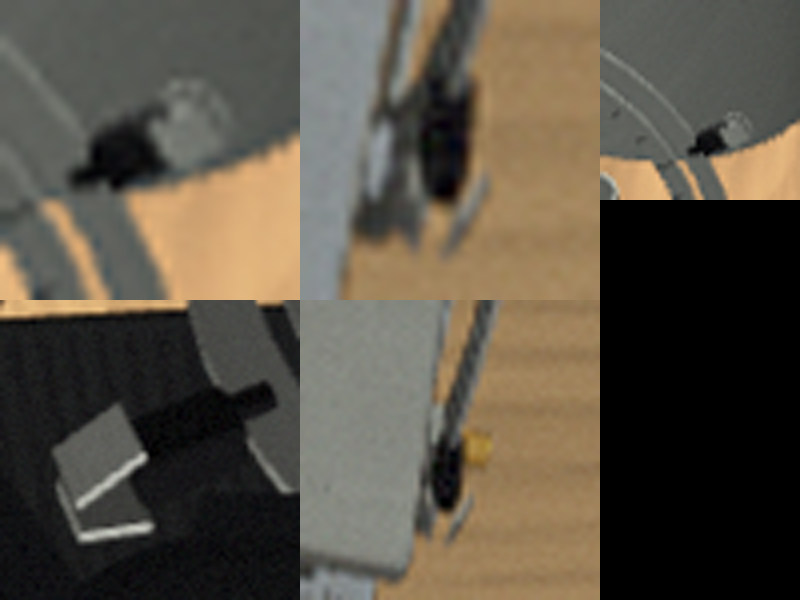

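The side crop shows the clip's nose at (75,178), and the wrist crop shows it at (272,392). In the top view the brass knob is beside the black clip. I'll triangulate the nose.

```bash
python3 - <<'E'
from h import *
import pickle
st=np.load('st.npz');H,ux,v=st['H'],st['ux'],st['v']
s0=pickle.load(open('side.pkl','rb'));W=pickle.load(open('W.pkl','rb'))
a=((75+.5)/10-.5+300,(178+.5)/10-.5+150); b=((272+.5)/4-.5+205,(92+.5)/4-.5+375)
q,e=two(s0,a,W,b); r=q-H; print(q,e,'y',r@v,'rad',np.hypot(r@ux,r[2]),'ang',np.arctan2(r[2],-r@ux))
for c,p in((s0,a),(W,b)):
    o,d=ray(c,*p); P0=H-.188*v; q=o+d*((P0-o)@v)/(d@v); r=q-P0; print(np.hypot(r@ux,r[2]),np.arctan2(r[2],-r@ux))
# outer end centres
for c,p in((s0,((210.5)/10-.5+300,(112.5)/10-.5+150)),(W,(68.5/4-.5+205,190.5/4-.5+375))):
    o,d=ray(c,*p); q=o+d*((P0-o)@v)/(d@v); r=q-P0; print('outer',np.hypot(r@ux,r[2]),np.arctan2(r[2],-r@ux))
x=[]
for i in range(1): x.append(monitor.get_obs()['eef_pos'])
g=x[0]+[0,0,.0155]; r=g-H; print('lid by bar',np.arctan2(r[2],-r@ux)-np.arctan2(.009,.252),np.hypot(r@ux,r[2]))
E
```

```text
[ 0.56162141 -0.16249477  0.20847948] 0.0013525112116128807 y -0.18353312197540353 rad 0.14790718305684722 ang 0.5434330565673218
0.14470645547128008 0.5305874741918538
0.1468232408730448 0.516233031203314
outer 0.18572948090597663 0.540827094482281
outer 0.18883180765651722 0.536289651844357
lid by bar 0.4385507580547164 0.252423861451063
```

Emit:
move_arm([
  [[0.0035,-0.0005,0.0066,0,0],[0.007,-0.001,0.0132,0,0],[0.011,-0.002,0.0195,0,0],[0.011,-0.002,0.0195,0,0],[0.011,-0.002,0.0195,0,0]],
])

```text
clock: 13.58
eef_pos: [0.5097, 0.0324, 0.2529]
tool_rot: [0.768, 0.64, 0.0, -0.0]
ft_force: [-0.9, 1.2, -2.8]
grip_width: 0.0098
grasp_force: 58.8
```

```bash
python3 - <<'E'
from h import *
st=np.load('st.npz');H,ux,v=st['H'],st['ux'],st['v']
x=[]
c=vision.camera('side');t=vision.camera('top');w=vision.camera('wrist')
for i in range(3): x.append(monitor.get_obs()['eef_pos']);vision.camera('top')
g=np.mean(x,0)+[0,0,.0155]; r=g-H; print(np.mean(x,0),'lid by bar',np.arctan2(r[2],-r@ux)-np.arctan2(.009,.252),np.hypot(r@ux,r[2]))
def z(im,x,y,n,m,f): return cv2.resize(im[y:y+n,x:x+m],(f*m,f*n),interpolation=2)
im=np.zeros((600,800,3),np.uint8)
im[:300,:400]=z(t['color'],355,200,50,66,6)[:, :400-0] if 0 else cv2.resize(t['color'][200:250,355:405],(400,300),interpolation=2)
im[:300,400:]=cv2.resize(w['color'],(400,300))
im[300:,:400]=cv2.resize(c['color'][130:280,200:400],(400,300),interpolation=2)
im[300:,400:]=cv2.resize(c['color'][150:225,300:400],(400,300),interpolation=2)
cv2.imwrite('pics/f.png',im[:,:,::-1])
for th in(.45,.5,.55,.6):
  D=-ux*np.cos(th)+[0,0,np.sin(th)]; N=ux*np.sin(th)+[0,0,np.cos(th)]
  fl=H+.18*v+.204*D+.018*N; fr=H-.18*v+.204*D+.018*N; print(th,'side FL corner',(proj(c,fl)-[200,130])*2+[0,300],'FR',(proj(c,fr)-[200,130])*2+[0,300])
E
```

```text
[0.50953503 0.03245487 0.25260188] lid by bar 0.5325491005785841 0.2529039646108685
0.45 side FL corner [164.05009036 545.20278583] FR [252.96183322 359.26556847]
0.5 side FL corner [157.83535558 537.08037991] FR [248.45045458 352.33444462]
0.55 side FL corner [151.1430564  529.06468609] FR [243.56126277 345.53347491]
0.6 side FL corner [143.9897253  521.18400587] FR [238.30608802 338.8854672 ]
```

View pics/f.png

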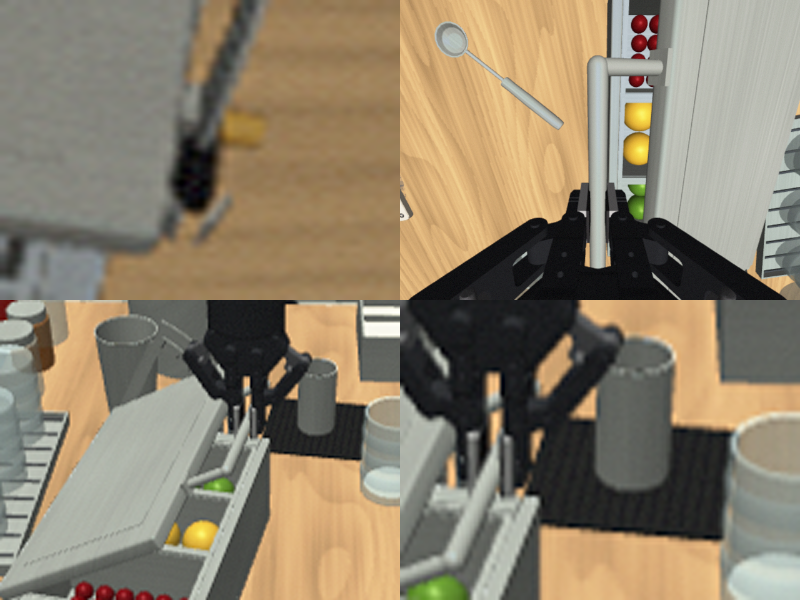

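The lid is at about 0.53 rad from the bar position, and the clip measured 0.52–0.54. The final picture shows the measure upright and clear near the mat's centre. I'll hold briefly to settle.

Emit:
move_arm([
  [[0,0,0,0,0],[0,0,0,0,0],[0,0,0,0,0],[0,0,0,0,0],[0,0,0,0,0]],
])

```text
clock: 14.5
eef_pos: [0.5095, 0.0324, 0.2525]
tool_rot: [0.768, 0.64, -0.0, -0.0]
ft_force: [-4.9, 2.4, -0.7]
grip_width: 0.0098
grasp_force: 59.1
```

```bash
python3 -c "
from workcell import monitor,job
o=monitor.get_obs();print(o['eef_pos'],o['grasp_force'],o['ft_force']);print(job.job_done())"
```

```text
[0.50953593 0.03244154 0.25251259] 59.08399701118469 [-4.93374096  2.37498391 -0.68119955]
the job is handed in; nothing more can be done
None
```

I handed the job in at about 14.5 s: the measure stands upright on the mat, and the gripper is holding the lid still at about 0.53 rad, where I measured the clip (0.52–0.54); the gripper hid the pointer and clip in the side view, so I set the angle by measurement and no verdict came back.

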